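# Settle the rocking pan trivet in its tray

## Task

The long four-footed pan trivet was put down askew on the low tray and rocks, because two of its feet stand up on the raised rim. Turn it on the spot, without lifting it away from the tray, until it lies lengthwise in the sunken well with all four feet down on the well's floor and it no longer rocks, then let go of it. Leave the small square stand and the mug where they are.

Things in the scene. Friction and masses are not known exactly. Their poses are not given: they have to be found in the camera images.
- trivet: Long dark steel trivet, 210 x 120 x 46 high, about 0.5 kg, 34 loop at +x end, ball feet (d 16) at x +-100, y +-55. Flat middle bar along x to pinch: 16 wide, 12 thick, top 46 above the soles; free 42 each side, no cross bar within 55 of centre. Origin: between the feet at sole level; x long side, z up. Starts tilted 6 deg, 32-57 deg counter-clockwise of tray x. A half turn fits the same.
- tray: Fixed low tray, 320 x 268 mm, 13 high: flat raised white rim round a sunken steel-floored well, 280 (x) by 168 (y). Well floor 3 mm above the worktop, rim 10 above that floor, 50 wide at the long sides, 20 at the ends. Origin: centre of the underside, on the worktop; x along the well, z up. The trivet centred lengthwise has 20 mm spare at each long side.
- small_stand: Bystander: loose small square stand of the same dark steel, 100 x 100 x 46 mm with four feet, standing steadily on the worktop beside the tray. Origin: centre of its feet, at their soles.
- mug: Bystander: loose white ceramic mug, 80 mm across, 90 mm high, handle towards its +y, standing on the worktop beside the tray. Origin: centre of its underside.

How it is judged:
At the end, for the whole second after the job is handed in: Trivet at rest, all four feet on the well floor: origin under 6 mm above the tray's underside, tilt under 2 degrees, lengthwise within 17 degrees, centre within 40 mm along and 30 mm across of the tray's centre. Stand and mug within 30 mm of their start (z of trivet in the frame of tray below 0.006 m and angle between trivet's own z axis and vertical below 0.035 rad and angle between the x axis of trivet and the x axis of tray, either way round below 0.3 rad and x of trivet in the frame of tray between -0.04 and 0.04 m and y of trivet in the frame of tray between -0.03 and 0.03 m and linear speed of trivet below 0.02 m/s and angular speed of trivet below 0.15 rad/s and distance of each of small_stand, mug from where it was at the start of the episode below 0.03 m); the robot touches nothing.
It fails at once if the trivet is lifted away: its origin more than 60 mm above the tray's underside (z of trivet in the frame of tray above 0.06 m).
It fails at once if the small stand or the mug is moved more than 30 mm (distance of any of small_stand, mug from where it was at the start of the episode above 0.03 m).
It also fails if it takes over 32 s, if anything falls off the work surface, if the arm or the gripper's body presses on something with over 40 N, if the wrist force passes 120 N, or if a joint passes its speed limit or range.

## Robot

A 7-joint arm with a two-finger parallel gripper is mounted at the origin on the work surface. World frame = base frame: x ahead of the robot, y to its left, z up, the work surface at z = 0. Lengths are in m, angles in rad, forces in N, time in s.
With the tool pointing down it reaches from about 0.35 to 0.9 m from the base axis. Payload 7.2 kg.
Tool frame: the origin (TCP) lies midway between the tips of the shut fingers; the grasp point (between the pads) lies 19 mm behind it (pinch_z is the z of the grasp point in the tool frame, in m); z points along the fingers, y is the line along which they close (so a half turn about z gives the same grasp; the last joint's range is limited). The gripper opens to 85 mm and grips with 20 to 120 N. Pads are 22 mm wide; open, the fingers measure 114 mm over their backs; the gripper's body (76 mm by 85 mm) begins 54 mm behind the grasp point. The pads swing forward as they close: fully open they stand 13 mm farther back than shut.
Start: joints at [1.237, 0.411, -0.013, 1.596, 0.006, 1.134, -0.082], TCP at [0.164, -0.603, 0.231] pointing down, gripper open.
Joint ranges: [-2.95, 2.95], [-0.29, 1.99], [-1.47, 1.44], [0.14, 2.54], [-1.03, 4.17], [0.13, 1.85], [-2.86, 2.86]. Speed limits (rad/s): [2.39, 2.39, 3.01, 3.01, 3.14, 3.14, 3.14].

## Interface

Orientations are given as a rotation vector (axis times angle).
In Python, from rig import observe, read_camera, camera_params, job_done, pinch_z gives the robot as it stands. The module is installed in compiled form; this text tells all that it offers.
- The arm moves only by the tool send_rows, never from a script. Its argument "series" is a list of rows, each a list of 7 numbers: the shift along the tool's x, y, z each as a share of 10 cm, from -1 to 1, then the turn, a rotation vector about the tool's x, y, z each as a share of 180 degrees, from -1 to 1, then the gripper command: -1 is fully open, 1 is shut, values between are in proportion. A call has 1 to 12 rows; each row shifts and turns the commanded pose from where the row before left it, along the tool's axes as they then stand; what a row does not reach is not made up. A row lasts 1/8 s, in which the tool goes at most 62.5 mm and 10.7 degrees, less where a joint would pass 70% of its speed; a pose out of reach is approached as far as the arm can. A call with a number of a shift or a turn outside -1 to 1 is refused whole. A call with a gripper value outside its range is refused whole. The fingers move at their own pace and stop on an object; "squeeze" is the grip in N (left out, the last holds). Time passes only in rows, so rows that do not move let the fingers close. It gives the time, the measured TCP pose, the force, the opening and the grip force at its end, in the units of the state.
- observe(): the state, without advancing time (a new reading comes with each control period).
- read_camera(name): name is "scene" or "top" or "wrist"; returns (picture, depth): 420x560x3 uint8, blue, green, red; 420x560 float32, m along the optical axis (not along the pixel's ray), 0 where there is no reading.
- camera_params(name): a dict with "fx", "fy", "cx", "cy" (pixels), "R" (3x3) and "t" (3): a world point X has camera coordinates R X + t; the wrist camera has in their place "T_tool_cam" (4x4, takes a point from camera to tool coordinates, whose origin is the TCP and whose axes are the flange's). Camera axes: x right, y down, z forward; pixel columns grow to the right and rows downward; lengths in m; the calibration is good to about 2 mm. The wrist camera is an equidistant fisheye: a pixel r from the principal point sees the ray r / f radians off the axis. A picture is of the moment at which its call begins: read the wrist's pose just before it. camera_params takes no time and is no camera call.
- job_done(): hands the job in; it is judged then, once.
The state is a dict: "time": time; "joint_positions": joint angles; "joint_vel": joint speeds; "joint_efforts": joint torques, N m; "ee_pos": TCP position; "tcp_rot": TCP orientation; "wrist_force": force on the tool from outside, world axes, zero at the start; "torque": the same for the moment, N m; "gripper_width": finger opening in m; "finger_force": force on a finger pad.
Only numpy, scipy, OpenCV 4.12 (cv2) and the standard library are available. Lean on these libraries where they do the work, as an engineer would, in place of code of your own. Each camera call takes 0.05 s, during which the arm holds its last target. There are 200 camera calls.

## Working session

There is one attempt and no reset: what is moved stays moved. The work goes in short steps, Python scripts to look and compute and a tool call to move; the robot and the scene stay as the last step left them, time stands still between calls to the robot, and variables do not carry over. Pictures are saved under pics/ and viewed, at most 10 in all, crops included, and the job is handed in when it is done.

Besides the shell and the picture viewer there is one more tool, called after "Request:" by a JSON object that holds its "fn" and its "kwargs". send_rows: Moves the arm, as the interface text tells. Shift numbers are shares of 10 cm and turn numbers shares of 180 degrees, none past 1 either way. Its arguments: {"type":"object","properties":{"series":{"type":"array","items":{"type":"array","items":{"type":"number","minimum":-1,"maximum":1}}},"squeeze":{"type":"number"}},"required":["series"]}

```bash
mkdir -p pics; python3 - <<'E'
from rig import *
import cv2,numpy as np
o=observe();print({k:np.round(v,3) for k,v in o.items()},pinch_z)
for n in["top","scene"]:
    p,d=read_camera(n);cv2.imwrite(f"pics/{n}0.png",p);np.save(f"{n}0.npy",d);c=camera_params(n);print(n,c)
E
```

```text
{'time': np.float64(0.0), 'joint_positions': array([ 1.237,  0.412, -0.013,  1.597,  0.006,  1.134, -0.082]), 'joint_vel': array([ 0.001, -0.   , -0.002, -0.001, -0.001,  0.   , -0.001]), 'joint_efforts': array([ 1.0000e-03, -6.0062e+01,  6.8300e-01, -2.9942e+01,  1.4000e-02,
        1.1000e-02,  0.0000e+00]), 'ee_pos': array([ 0.164, -0.603,  0.23 ]), 'tcp_rot': array([-3.112e+00, -4.160e-01,  1.000e-03]), 'wrist_force': array([-0.413,  0.344,  0.442]), 'torque': array([ 0.052, -0.004,  0.002]), 'finger_force': np.float64(0.0), 'gripper_width': np.float64(0.085)} -0.0187
top {'fx': 385.2254229964588, 'fy': 385.2254229964588, 'cx': 280.4490319554993, 'cy': 210.48997021297353, 'R': array([[-2.84684785e-02, -9.99594497e-01, -6.22295651e-04],
       [-9.89765283e-01,  2.82756215e-02, -1.39875568e-01],
       [ 1.39836443e-01, -3.36611796e-03, -9.90168894e-01]]), 't': array([0.05627485, 0.57840639, 0.82035896])}
scene {'fx': 521.4712164151865, 'fy': 521.4712164151865, 'cx': 272.0493143829832, 'cy': 207.5026828298802, 'R': array([[-0.8580399 ,  0.51357361, -0.00310943],
       [ 0.35110893,  0.58216614, -0.73335196],
       [-0.37482001, -0.630337  , -0.67984206]]), 't': array([ 0.49697985, -0.20403942,  1.46324101])}
```

View pics/top0.png

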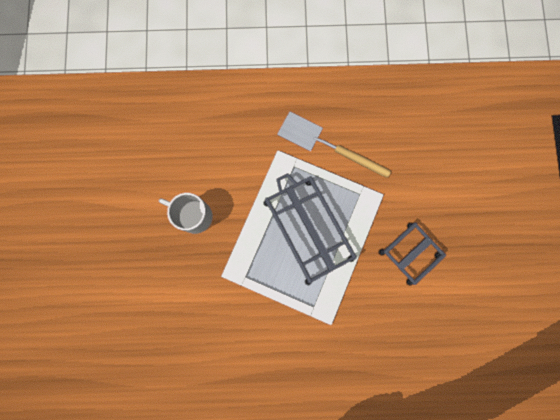

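The tray corners are at about (278,151), (383,194), (332,325) and (222,276). The trivet lies from upper left to lower right, with its loop at the top near (284,181). The mug is at (189,211) and the stand at (412,252).

```bash
cat > h.py <<'E'
from rig import *
import cv2,numpy as np
def ray(n,u,v,z):
    c=camera_params(n);R,t=np.array(c["R"]),np.array(c["t"])
    d=R.T@[(u-c["cx"])/c["fx"],(v-c["cy"])/c["fy"],1];C=-R.T@t
    return C+d*(z-C[2])/d[2]
def cloud(n,d):
    c=camera_params(n);R,t=np.array(c["R"]),np.array(c["t"])
    v,u=np.mgrid[:d.shape[0],:d.shape[1]]
    P=np.stack([(u-c["cx"])/c["fx"]*d,(v-c["cy"])/c["fy"]*d,d],-1)
    return (P-t)@R
E
python3 - <<'E'
from h import *
K=[ray("top",*p,.013) for p in[(278,151),(383,194),(332,325),(222,276)]]
for k in K:print(k.round(4))
print("centre",np.mean(K,0).round(4),[np.linalg.norm(K[i]-K[i-1]).round(3) for i in range(4)])
L=(K[0]-K[3]+K[1]-K[2]);yt=np.degrees(np.arctan2(L[1],L[0]));print("tray yaw",yt)
P=cloud("top",np.load("top0.npy"));C=np.mean(K,0)
m=(P[...,2]>.03)&(P[...,2]<.085)&(np.hypot(P[...,0]-C[0],P[...,1]-C[1])<.16)
Q=P[m];print(len(Q))
A=np.c_[Q[:,:2],np.ones(len(Q))];w=np.ones(len(Q),bool)
for _ in range(8):
    s=np.linalg.lstsq(A[w],Q[w,2],rcond=None)[0];r=Q[:,2]-A@s;w=np.abs(r)<.004
print("plane",s,w.sum(),"tilt",np.degrees(np.arctan(np.hypot(*s[:2]))))
# rect
rc=cv2.minAreaRect((Q[w][:,:2]*1000).astype(np.float32));print(rc, cv2.boxPoints(rc).round(0).tolist())
print("z centre",s@[rc[0][0]/1e3,rc[0][1]/1e3,1])
p=cv2.imread("pics/top0.png");cv2.imwrite("pics/crop0.png",cv2.resize(p[140:340,210:460],None,fx=3,fy=3,interpolation=cv2.INTER_CUBIC))
E
```

```text
[0.7255 0.0414 0.013 ]
[ 0.6155 -0.1994  0.013 ]
[ 0.3244 -0.0672  0.013 ]
[0.4384 0.1756 0.013 ]
centre [ 0.526  -0.0124  0.013 ] [np.float64(0.317), np.float64(0.265), np.float64(0.32), np.float64(0.268)]
tray yaw -24.73739999250736
2316
plane [-0.08441161  0.05851109  0.10491255] 2163 tilt 5.86415433003005
((551.5159912109375, -17.00872802734375), (238.31997680664062, 119.44954681396484), 26.10858726501465) [[418.0, -16.0], [471.0, -123.0], [685.0, -18.0], [632.0, 89.0]]
z centre 0.05736299299054588
```

View pics/crop0.png

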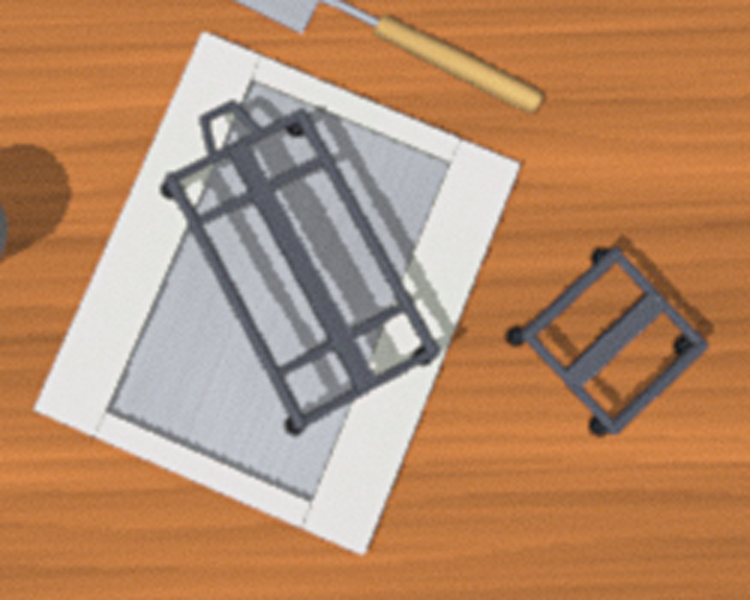

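Tray: centre (0.526,-0.012), yaw -24.7°, and its measured size matches the one given. Trivet: yaw 26.1°, tilt 5.9°, width 119 mm. The origin's top is at about (0.539,-0.023), because the rectangle includes the loop. Next I move above it with the fingers part open, since the side rails would catch fully open fingers.

Request:
{"fn": "send_rows", "kwargs": {"series": [[0.428,-0.384,0.08,0,0,0,-0.18],[0.428,-0.384,0.08,0,0,0,-0.18],[0.428,-0.384,0.08,0,0,0,-0.18],[0.428,-0.384,0.08,0,0,0,-0.18],[0.428,-0.384,0.08,0,0,0,-0.18],[0.428,-0.384,0.08,0,0,0,-0.18],[0.428,-0.384,0.08,0,0,0,-0.18],[0.428,-0.384,0.08,0,0,0,-0.18],[0.428,-0.384,0.08,0,0,0,-0.18],[0.428,-0.384,0.08,0,0,0,-0.18],[0.428,-0.384,0.08,0,0,0,-0.18],[0.428,-0.384,0.08,0,0,0,-0.18]], "squeeze": 60}}

```text
time: 1.6
ee_pos: [0.5394, -0.0221, 0.1348]
tcp_rot: [3.114, 0.416, -0.0]
wrist_force: [0.8, -1.3, 0.1]
gripper_width: 0.0502
finger_force: 0.0
```

Request:
{"fn": "send_rows", "kwargs": {"series": [[0,0,0,0,0,0,-0.18],[0,0,0,0,0,0,-0.18]]}}

```text
time: 1.85
ee_pos: [0.5381, -0.0238, 0.1347]
tcp_rot: [3.114, 0.417, -0.002]
wrist_force: [-0.2, -0.2, 0.0]
gripper_width: 0.0504
finger_force: 0.0
```

```bash
cat > w.py <<'E'
from h import *
from scipy.spatial.transform import Rotation as Rn
import sys
o=observe();R=Rn.from_rotvec(o["tcp_rot"]);p=np.array(o["ee_pos"])
def to(tp,RT): # delta in tool axes; turn applied in tool frame
    print("shift/0.1",(R.inv().apply(tp-p)/.1).round(3),"turn/180",((R.inv()*RT).as_rotvec()/np.pi).round(4))
E
python3 - <<'E'
from w import *
print(p.round(4),R.as_matrix().round(3).tolist(),o["gripper_width"],np.round(o["joint_positions"],2))
s=np.array([-0.0844,0.0585]);n=np.array([-s[0],-s[1],1]);n/=np.linalg.norm(n)
z=-n;y=26.1;x=np.array([np.cos(np.radians(y)),np.sin(np.radians(y)),0]);x-=z*(x@z);x/=np.linalg.norm(x)
RT=Rn.from_matrix(np.c_[x,np.cross(z,x),z])
top=np.array([.5385,-.0234,0]);top[2]=.10491-.0844*top[0]+.0585*top[1]
tp=top-n*.006+z*.0187;print("target",tp.round(4));to(tp,RT)
print("after turn, shift in target axes",RT.inv().apply(tp-p)/.1)
pic,_=read_camera("wrist");cv2.imwrite("pics/w1.png",pic)
E
```

```text
[ 0.5381 -0.0238  0.1347] [[0.965, 0.263, -0.001], [0.263, -0.965, -0.0], [-0.002, 0.0, -1.0]] 0.05043102707527349 [ 0.23  0.4  -0.35  1.89  0.17  0.88 -1.51]
target [ 0.5364 -0.022   0.0335]
shift/0.1 [-0.009 -0.022  1.012] turn/180 [ 0.0268 -0.018  -0.0609]
after turn, shift in target axes [0.0437794  0.06635942 1.00932333]
```

View pics/w1.png

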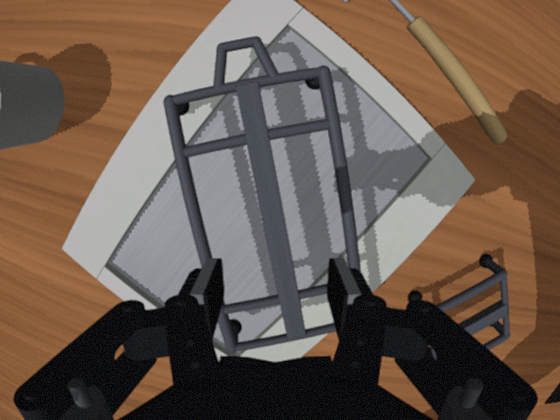

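The wrist view shows the bar running from (250,90) to (290,330), midway between the finger tips at about (210,290) and (343,290). Next I turn and tilt to match the trivet, then descend.

Request:
{"fn": "send_rows", "kwargs": {"series": [[0,0,0,0.0134,-0.009,-0.0305,-0.18],[0,0,0,0.0134,-0.009,-0.0305,-0.18],[0.044,0.066,0.25,0,0,0,-0.18],[0,0,0.25,0,0,0,-0.18],[0,0,0,0,0,0,-0.18],[0,0,0,0,0,0,-0.18]]}}

```text
time: 2.65
ee_pos: [0.5417, -0.0255, 0.0857]
tcp_rot: [-2.985, -0.693, 0.102]
wrist_force: [0.4, 0.6, -0.5]
gripper_width: 0.0506
finger_force: 0.0
```

```bash
python3 - <<'E'
from w import *
print(p.round(4),R.as_matrix().round(3).tolist(),o["gripper_width"])
n=-R.as_matrix()[:,2]
to(np.array([.5364,-.022,.0335]),R)
pic,d=read_camera("wrist");c=camera_params("wrist");print(c)
cv2.imwrite("pics/w2.png",pic)
E
```

```text
[ 0.5417 -0.0255  0.0857] [[0.896, 0.437, -0.081], [0.442, -0.895, 0.058], [-0.047, -0.088, -0.995]] 0.050596633169061524
shift/0.1 [-0.007 -0.008  0.526] turn/180 [0. 0. 0.]
{'fx': 325.19226210127806, 'fy': 325.19226210127806, 'cx': 275.1033131130282, 'cy': 214.1180587799736, 'T_tool_cam': array([[-6.95603984e-04, -9.59221652e-01, -2.82654096e-01,
         7.10474821e-02],
       [ 9.99999754e-01, -6.41538738e-04, -2.83830893e-04,
        -1.32166608e-04],
       [ 9.09231864e-05, -2.82654224e-01,  9.59221862e-01,
        -1.42793571e-01],
       [ 0.00000000e+00,  0.00000000e+00,  0.00000000e+00,
         1.00000000e+00]])}
```

View pics/w2.png

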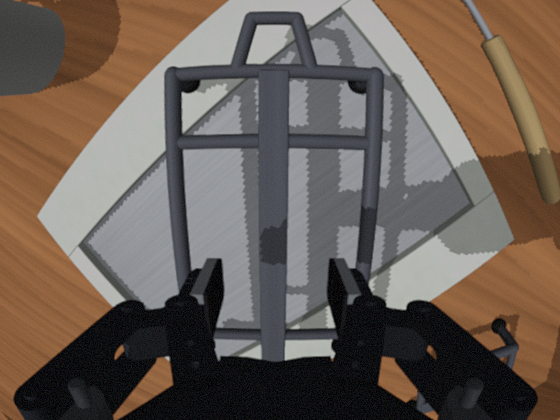

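The bar is centred between the fingers: bar at column 273, fingers at 215 and 335. The cross bars at rows 140 and 335 work out to +61 and -65 mm, so it is centred along x as well. Descend and grip.

Request:
{"fn": "send_rows", "kwargs": {"series": [[-0.01,-0.01,0.2,0,0,0,-0.18],[0,0,0.2,0,0,0,-0.18],[0,0,0.12,0,0,0,-0.18],[0,0,0,0,0,0,-0.18],[0,0,0,0,0,0,1],[0,0,0,0,0,0,1],[0,0,0,0,0,0,1],[0,0,0,0,0,0,1],[0,0,0,0,0,0,1]], "squeeze": 70}}

```text
time: 3.82
ee_pos: [0.5364, -0.0209, 0.034]
tcp_rot: [-2.985, -0.695, 0.101]
wrist_force: [-0.3, 0.1, 6.8]
gripper_width: 0.015
finger_force: 68.6
```

Request:
{"fn": "send_rows", "kwargs": {"series": [[0,0,-0.08,0,0,0,1],[0,0,-0.08,0,0,0,1],[0,0,0,0,0,0,1]]}}

```text
time: 4.2
ee_pos: [0.5375, -0.0222, 0.0497]
tcp_rot: [-2.985, -0.695, 0.101]
wrist_force: [0.5, 0.6, -4.4]
gripper_width: 0.0148
finger_force: 68.6
```

```bash
python3 - <<'E'
from w import *
y=np.radians(-24.7)
x=np.array([np.cos(y),np.sin(y),0]);z=np.array([0,0,-1.])
RT=Rn.from_matrix(np.c_[x,np.cross(z,x),z]);y0=np.arctan2(R.as_matrix()[1,0],R.as_matrix()[0,0])
x=np.array([np.cos(y0),np.sin(y0),0]);RL=Rn.from_matrix(np.c_[x,np.cross(z,x),z])
tp=np.array([.526,-.0124,.048])
print(p,np.degrees(y0),o["wrist_force"],o["finger_force"])
print("level",(R.inv()*RL).as_rotvec()/np.pi,"then yaw",(RL.inv()*RT).as_rotvec()/np.pi)
print("shift in level axes",RL.inv().apply(tp-p)/.1)
E
```

```text
[ 0.53753539 -0.02217874  0.04968878] 26.32847346534636 [ 0.46795685  0.61712679 -4.36210231] 68.58463525772095
level [-0.02816254  0.01501552 -0.00066481] then yaw [0.         0.         0.28349152]
shift in level axes [-0.06001743 -0.13880491  0.01688781]
```

Request:
{"fn": "send_rows", "kwargs": {"series": [[0,0,0,-0.028,0.015,0,1],[-0.06,-0.139,0,0,0,0,1],[0,0,0,0,0,0.0405,1],[0,0,0,0,0,0.0405,1],[0,0,0,0,0,0.0405,1],[0,0,0,0,0,0.0405,1],[0,0,0,0,0,0.0405,1],[0,0,0,0,0,0.0405,1],[0,0,0,0,0,0.0405,1],[0,0,0,0,0,0,1],[0,0,0,0,0,0,1]]}}

```text
time: 5.58
ee_pos: [0.5252, -0.0118, 0.049]
tcp_rot: [-3.069, 0.67, 0.004]
wrist_force: [-0.8, 0.0, -4.1]
gripper_width: 0.0147
finger_force: 69.0
```

```bash
python3 - <<'E'
from w import *
M=R.as_matrix();print(p,np.degrees(np.arctan2(M[1,0],M[0,0])),M[:,2],o["wrist_force"],o["joint_positions"][6])
pic,d=read_camera("top");cv2.imwrite("pics/top2.png",cv2.resize(pic[120:345,200:480],None,fx=2.5,fy=2.5))
E
```

```text
[ 0.52523319 -0.01179369  0.04896091] -24.62748740934324 [-0.00251465  0.00101839 -0.99999632] [-0.75971442  0.04002495 -4.1217627 ] -2.146464539764183
```

View pics/top2.png

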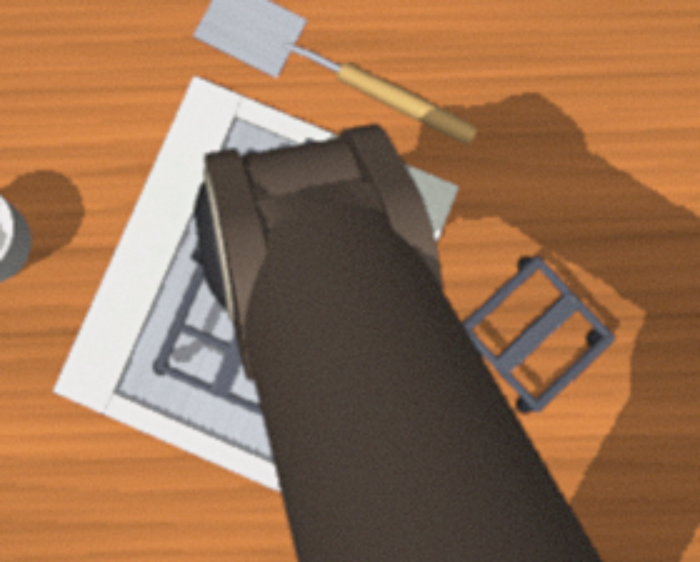

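The trivet's near foot is at (162,368), inside the well, and the frame is parallel to the tray. Lower it now.

Request:
{"fn": "send_rows", "kwargs": {"series": [[0,0,0.07,0,0,0,1],[0,0,0.07,0,0,0,1],[0,0,0.05,0,0,0,1],[0,0,0,0,0,0,1],[0,0,0.02,0,0,0,1],[0,0,0,0,0,0,1]]}}

```text
time: 6.38
ee_pos: [0.5256, -0.0121, 0.0281]
tcp_rot: [-3.068, 0.675, 0.002]
wrist_force: [0.7, -0.2, -3.7]
gripper_width: 0.0147
finger_force: 69.0
```

Request:
{"fn": "send_rows", "kwargs": {"series": [[0,0,0.015,0,0,0,1],[0,0,0,0,0,0,1]]}}

```text
time: 6.62
ee_pos: [0.5255, -0.0122, 0.0266]
tcp_rot: [-3.068, 0.675, 0.002]
wrist_force: [0.7, -0.2, -3.6]
gripper_width: 0.0145
finger_force: 69.0
```

Request:
{"fn": "send_rows", "kwargs": {"series": [[0,0,0.01,0,0,0,1],[0,0,0.01,0,0,0,1],[0,0,0,0,0,0,1]]}}

```text
time: 7.0
ee_pos: [0.5255, -0.0122, 0.0246]
tcp_rot: [-3.068, 0.675, 0.002]
wrist_force: [0.3, 0.5, -3.2]
gripper_width: 0.0149
finger_force: 69.1
```

Request:
{"fn": "send_rows", "kwargs": {"series": [[0,0,0.01,0,0,0,1],[0,0,0,0,0,0,1]]}}

```text
time: 7.25
ee_pos: [0.5256, -0.0121, 0.0242]
tcp_rot: [-3.068, 0.675, 0.002]
wrist_force: [-2.4, -0.5, 4.2]
gripper_width: 0.0148
finger_force: 70.2
```

Request:
{"fn": "send_rows", "kwargs": {"series": [[0,0,0.01,0,0,0,1],[0,0,0,0,0,0,1]]}}

```text
time: 7.5
ee_pos: [0.5257, -0.0121, 0.024]
tcp_rot: [-3.068, 0.675, 0.001]
wrist_force: [-6.5, -0.7, 15.6]
gripper_width: 0.0142
finger_force: 71.7
```

Contact made. Open partway, staying clear of the rails, then rise.

Request:
{"fn": "send_rows", "kwargs": {"series": [[0,0,-0.01,0,0,0,1],[0,0,0,0,0,0,-0.18],[0,0,0,0,0,0,-0.18],[0,0,0,0,0,0,-0.18],[0,0,0,0,0,0,-0.18],[0,0,-0.15,0,0,0,-0.18],[0,0,-0.3,0,0,0,-0.18],[0,0,-0.4,0,0,0,-0.18],[-0.3,0,-0.5,0,0,0,-0.18],[-0.5,0,-0.3,0,0,0,-0.18],[-0.5,0,0,0,0,0,-0.18],[0,0,0,0,0,0,-0.18]]}}

```text
time: 9.0
ee_pos: [0.4052, 0.0434, 0.1901]
tcp_rot: [-3.069, 0.67, 0.001]
wrist_force: [0.6, -0.4, 0.4]
gripper_width: 0.0504
finger_force: 0.0
```

```bash
python3 - <<'E'
from h import *
import time
pic,d=read_camera("scene");P=cloud("scene",d);C=np.array([.526,-.0124])
m=(P[...,2]>.035)&(P[...,2]<.07)&(np.hypot(P[...,0]-C[0],P[...,1]-C[1])<.17)
cv2.imwrite("pics/s3.png",pic)
Q=P[m];A=np.c_[Q[:,:2],np.ones(len(Q))];w=np.ones(len(Q),bool)
for _ in range(8):
    s=np.linalg.lstsq(A[w],Q[w,2],rcond=None)[0];w=np.abs(Q[:,2]-A@s)<.004
rc=cv2.minAreaRect((Q[w][:,:2]*1000).astype(np.float32));print(len(Q),w.sum(),s,"tilt",np.degrees(np.hypot(*s[:2])),rc,"z",s@[*C,1])
E
```

```text
1766 1426 [-0.00126914  0.00397496  0.04772651] tilt 0.23907549632637468 ((539.2130126953125, -15.898139953613281), (123.9300537109375, 238.52029418945312), 65.22039794921875) z 0.04700965622958044
```

View pics/s3.png

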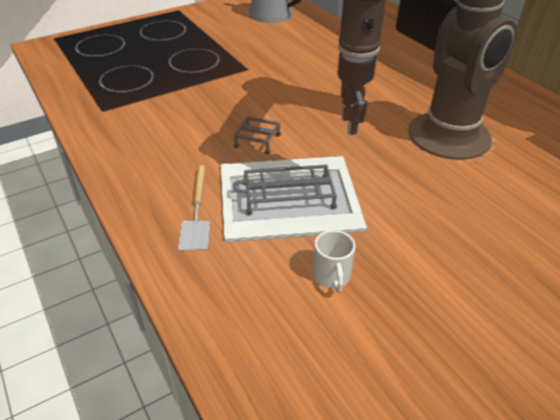

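The trivet lies flat in the well at about (290,187), with its top at about 48 mm and a tilt of 0.2°. It is lengthwise and centred, the arm is clear, and the mug and stand look untouched.

```bash
python3 -c "from rig import job_done;print(job_done())"
```

```text
the job is handed in; nothing more can be done
None
```

The trivet now lies lengthwise in the well, flat (tilt about 0.2°) and centred, and has been let go. The arm is clear, the mug and stand look untouched in the last picture, and the job was handed in at about 9 s; no verdict came back.

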